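Unstack the cured brake pads, box them and close the lid

ROBOT

A 6-joint arm with a two-finger parallel gripper is mounted at the origin on the work surface. World frame = base frame: x ahead of the robot, y to its left, z up, the work surface at z = 0. Lengths are in m, angles in rad, forces in N, time in s.
With the tool pointing down it reaches from about 0.375 to 0.925 m from the base axis. Payload 5.7 kg.
Tool frame: the origin (TCP) lies at the centre of the arm's flange, where the gripper is bolted on; the fingertips stand 182 mm ahead of it and the grasp point (between the pads) lies 163 mm ahead of it (robot.grip_depth is the distance from the TCP to the grasp point, in m); z points along the fingers, y is the direction in which the jaws open and shut (so a half turn about z gives the same grasp; the last joint's range is limited). The gripper opens to 88 mm and grips with 3 to 60 N. Pads are 20 mm wide; open, the fingers measure 115 mm over their backs; the gripper's body (75 mm by 178 mm) begins 61 mm behind the grasp point.
Start: joints at [-1.372, 0.359, 1.51, -0, 1.272, -0.115], TCP at [0.185, -0.571, 0.405] pointing down, gripper open.
Joint ranges: [-2.97, 2.97], [-1.01, 2.36], [0.21, 2.38], [-0.96, 4.11], [0.2, 2.71], [-2.98, 2.98]. Speed limits (rad/s): [2.39, 2.39, 3.14, 3.14, 3.14, 3.14].

INTERFACE

Orientations are given as a rotation vector (axis times angle).
In Python, from workcell import telemetry, grab_frame, calibration, ticket, outline_of, robot gives the robot as it stands. The module is installed in compiled form; this text tells all that it offers.
- The arm moves only by the tool step_arm, never from a script. Its argument "motion" is a list of rows, each a list of 7 numbers: the turn, a rotation vector about the tool's x, y, z in rad, then the shift along the tool's x, y, z in cm, then the closure in counts, from 0 (fully open) to 255 (shut). A call has exactly 10 rows; each row is the pose to reach, as a shift and turn from the pose commanded when the call began, along the tool's axes at that moment; what a row does not reach only later rows make up. A row lasts 1/10 s, in which the tool goes at most 50 mm and 8.59 degrees, less where a joint would pass 70% of its speed; a pose out of reach is approached as far as the arm can. A call with a gripper value outside its range is refused whole. The fingers move at their own pace and stop on an object; "squeeze" is the grip in N (left out, the last holds). Time passes only in rows, so rows that repeat a pose let the fingers close, or fill a call up. It gives the time, the measured TCP pose, the force and the opening at its end, in the units of the state.
- telemetry.get_obs(): the state, without advancing time (a new reading comes with each control period).
- grab_frame(name): name is "scene" or "side" or "wrist"; returns the picture (420x560x3 uint8, blue, green, red); there is no depth.
- calibration(name): a dict with "intrinsics" (3x3 intrinsics, pixels), "R" (3x3) and "t" (3): a world point X has camera coordinates R X + t. Camera axes: x right, y down, z forward; pixel columns grow to the right and rows downward; lengths in m; the calibration is good to about 2 mm. A picture is of the moment at which its call begins: read the wrist's pose just before it. calibration takes no time and is no camera call; for the wrist camera it gives the pose at the moment of the call.
- ticket.close_job(): hands the job in, once; it reports no verdict.
Trained networks look in the newest picture that a camera, given by its name, has taken for a name from the list of things; names that differ only in an ending like _2 or _b are one class to them, and where a whole thing is asked for, a point or a joint stands for the part that bears it (a point fixed in the world has none). Each returns a list of dicts, best first, with "confidence" (0 to 1); they miss things now and then, are a little off and sometimes report something else, mostly with a low value. They report only what shows in the picture. A call takes as long as a camera call. They do not tell look-alikes from the thing itself.
- outline_of(query, camera): "region" (420x560 bool, what is visible of it) and "box" ([left, top, right, bottom] in pixels, round what is visible of it).
The state is a dict: "time_s": time; "joints": joint angles; "qvel": joint speeds; "joint_efforts": joint torques, N m; "ee_pos": TCP position; "tool_rot": TCP orientation; "force": force on the tool from outside, world axes, zero at the start; "torque": the same for the moment, N m; "finger_gap": finger opening in m.
Only numpy, scipy, OpenCV 4.12 (cv2) and the standard library are available. Lean on these libraries where they do the work, as an engineer would, in place of code of your own. Each camera call takes 0.05 s, during which the arm holds its last target. There are 200 camera calls.

TASK

Two brake pads have been setting in a pile under a thick zinc washer. Take the pile apart: put the washer back on the spindle with the other washers, lay each pad flat, lining up, in the wooden nest of the steel box that fits it (the long pad in the long nest, the short pad in the short nest), then close the box with its lid so that the lid sits fully home. Leave the drum gauge and the centre punch where they are.

Things in the scene. Friction and masses are not known exactly. Their poses are not given: they have to be found in the camera images.
- washer: Loose thick zinc washer lying on top of the pile: outer diameter 40 mm, bore 22 mm, 10 mm thick, about 70 g. Origin at the centre of its underside, z up through the bore. It rests on the lining of the small pad, roughly centred.
- pad_small: Loose small brake pad, middle of the pile, flat on the large pad, lining up: 72 mm long (its x), 42 mm wide (y), 14 mm high. Steel plate 4 mm thick below (62 x 42 mm, ears 20 mm wide to 72 mm), on it the dark lining block 58 x 38 x 10 mm. Origin: centre of the plate's underside, z towards the lining. About 130 g. Grip across the lining's long sides (38 mm).
- pad_large: Loose large brake pad, bottom of the pile, flat on the bench, lining up: 96 mm long (its x), 50 mm wide (y), 16 mm high. Steel plate 5 mm thick below (84 x 50 mm, ears 24 mm wide to 96 mm), on it the dark lining block 80 x 46 x 11 mm. Origin: centre of the plate's underside, z towards the lining. About 260 g. Grip across the lining's long sides (46 mm).
- lid: Loose slip-over steel lid, right way up: plate 207 (x) x 139 mm (y), top at 12.5 mm; flared skirt, inside 203 x 135 mm at the plate's underside (10 mm up), 211 x 143 mm at the mouth. Origin: centre, level with the skirt's lower edge. Handle bar over the centre, 70 mm along x, 12 mm thick, 25 to 39 mm up. 280 g. Seated: origin 14 mm above the box's, x along the box's x (either way).
- spindle: Washer spindle fixed to the bench: round foot of 70 mm diameter, 8 mm high; on it three zinc washers of 40 mm diameter that belong to it (top at 38 mm); the upright 10 mm post ends in a tapered tip at 75 mm. Origin: centre of the foot's underside. The loose washer goes over the post and rests on the others, its origin then 38 mm above this origin.
- pad_box: Open shallow steel box fixed to the bench: outside 196 mm (its x) by 128 mm (its y), 24 mm high, walls 4 mm. Origin: centre of its underside. Inside lie the two wooden nests, centred 40 mm either side of the middle along x; which is at which end varies. The lid seats on the rim only if both pads lie below it.
- nest_long: Long wooden nest fixed in the box, for the large pad: recess 108 mm (its x, across the box) by 62 mm (y), lip 4 mm thick all round. Origin: centre of its underside; recess floor 2.5 mm, top of the lip 8.5 mm, rim of the box 19 mm above it. The pad lies in it with its x along the nest's x (either way round).
- nest_short: Short wooden nest fixed in the box, for the small pad: recess 84 mm (its x, across the box) by 54 mm (y), lip 4 mm thick all round. Origin: centre of its underside; recess floor 2.5 mm, top of the lip 8.5 mm, rim of the box 19 mm above it. The pad lies in it with its x along the nest's x (either way round).
- drum_gauge: Bystander: brass drum gauge lying on the bench, a beam 160 mm long (x) with two jaws and a round dial, 20 mm high. Origin at the middle of the beam's underside. Leave it alone.
- centre_punch: Bystander: steel centre punch lying on the bench, 120 mm long (x), 12 mm thick. Origin near its middle, on the bench. Leave it alone.
There are look-alikes about, which are no part of the job. What is shaped like the pad_large but blue is not meant.

How it is judged:
At the end, for the whole second after the job is handed in: Washer on the post, flat on the others (9 mm); small pad flat, lining up, down in the short nest, large pad in the long nest (10 mm, under 2.5 mm off the recess floor); lid home on the box (centres within 10 mm, origin 12 to 16.5 mm up, level, parallel within 0.12 rad); all at rest (horizontal distance between washer and spindle below 0.009 m and z of washer in the frame of spindle between 0.035 and 0.042 m and horizontal distance between pad_small and nest_short below 0.01 m and z of pad_small in the frame of nest_short below 0.005 m and angle between each of pad_small, pad_large's own z axis and vertical below 0.08 rad and horizontal distance between pad_large and nest_long below 0.01 m and z of pad_large in the frame of nest_long below 0.005 m and horizontal distance between lid and pad_box below 0.01 m and z of lid in the frame of pad_box between 0.012 and 0.0165 m and angle between the x axis of lid and the x axis of pad_box, either way round below 0.12 rad and angle between lid's own z axis and vertical below 0.03 rad and linear speed of each of washer, pad_small, pad_large, lid below 0.02 m/s); the robot touches nothing.
It fails at once if the drum gauge is moved by more than 20 mm (distance of drum_gauge from where it was at the start of the episode above 0.02 m).
It fails at once if the centre punch is moved by more than 20 mm (distance of centre_punch from where it was at the start of the episode above 0.02 m).
It also fails if it takes over 122 s, if anything falls off the work surface, if the arm or the gripper's body presses on something with over 40 N, if the wrist force passes 120 N, or if a joint passes its speed limit or range.

## Working session

There is one attempt and no reset: what is moved stays moved. The work goes in short steps, Python scripts to look and compute and a tool call to move; the robot and the scene stay as the last step left them, time stands still between calls to the robot, and variables do not carry over. Pictures are saved under pics/ and viewed, about 12 in all and at most 16, crops included, and the job is handed in when it is done.

Besides the shell and the picture viewer there is one more tool, called after "Call:" as name(argument=value, ...), one argument or row to a line, values as JSON. step_arm: Moves the arm, as the interface text tells. Its arguments: {"type":"object","properties":{"motion":{"type":"array"},"squeeze":{"type":"number"}},"required":["motion"]}

```bash
mkdir -p pics; ls; python3 - <<'E'
from workcell import telemetry, grab_frame, calibration
import cv2,numpy as np
print(telemetry.get_obs())
for n in("scene","side","wrist"):
    c=calibration(n);print(n,np.round(c["intrinsics"],1).tolist(),np.round(c["R"],3).tolist(),np.round(c["t"],3).tolist())
a=grab_frame("scene");b=grab_frame("side")
cv2.imwrite("pics/scene.png",cv2.resize(a,(800,600)));cv2.imwrite("pics/side.png",cv2.resize(b,(800,600)))
E
```

```text
pics
{'time_s': 0.0, 'joints': array([-1.37213237e+00,  3.59523709e-01,  1.51142617e+00, -1.56279170e-05,
        1.27249813e+00, -1.15095917e-01]), 'qvel': array([ 2.29588471e-03,  7.02508638e-05, -3.64800845e-05,  3.44346472e-04,
        1.19981334e-04, -5.85727125e-05]), 'joint_efforts': array([-4.94410924e-03, -5.15385711e+01, -2.70718235e+01,  6.68957178e-02,
        3.45403177e-02, -1.12783937e-04]), 'ee_pos': array([ 0.18510375, -0.57035919,  0.40380053]), 'tool_rot': array([-3.10118102e+00, -4.90551341e-01,  1.45090901e-04]), 'force': array([ 0.70988447, -0.32606642,  0.00925851]), 'torque': array([-0.0388955 , -0.03318478,  0.02768498]), 'finger_gap': 0.0874322923382372}
scene [[402.2, 0.0, 281.8], [0.0, 402.2, 208.3], [0.0, 0.0, 1.0]] [[-0.556, 0.831, -0.001], [0.533, 0.355, -0.768], [-0.638, -0.428, -0.64]] [0.283, -0.225, 1.35]
side [[539.1, 0.0, 272.3], [0.0, 539.1, 209.2], [0.0, 0.0, 1.0]] [[0.955, -0.296, -0.008], [-0.19, -0.589, -0.786], [0.228, 0.752, -0.618]] [-0.51, 0.125, 1.305]
wrist [[355.7, 0.0, 277.4], [0.0, 355.7, 210.6], [0.0, 0.0, 1.0]] [[0.308, -0.951, -0.002], [-0.912, -0.296, 0.286], [-0.272, -0.087, -0.958]] [-0.599, -0.034, 0.391]
```

View pics/scene.png

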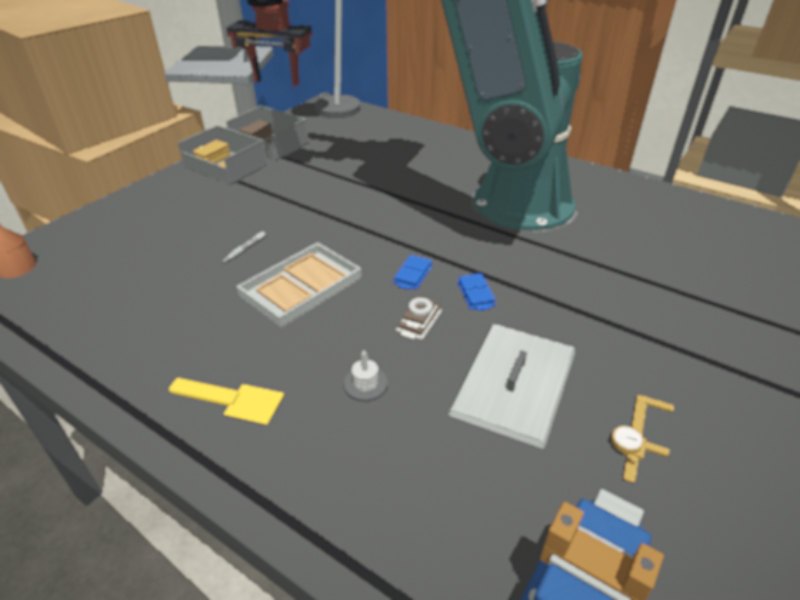

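View pics/side.png

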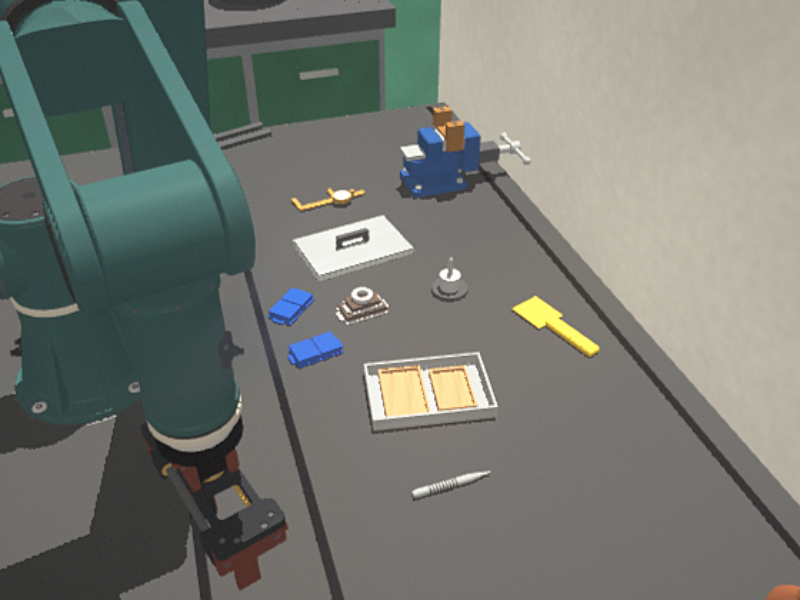

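The pile with the washer on top is at (420,315) in the scene view and (362,303) in the side view. There are two blue look-alikes next to it, at (412,270) and (477,290) in the scene. The box is at (300,280), the spindle at (365,378), the lid at (515,383), the gauge at (640,440) and the punch at (245,247).

```bash
cat > h.py <<'E'
from workcell import telemetry, grab_frame, calibration, outline_of, ticket
import cv2,numpy as np
from scipy.spatial.transform import Rotation as Ro
def ray(uv,z,c):
    uv=np.atleast_2d(np.asarray(uv,float));K,R,t=c["intrinsics"],np.array(c["R"]),np.array(c["t"])
    o=-R.T@t;d=(R.T@np.linalg.inv(K)@np.c_[uv,np.ones(len(uv))].T).T
    return o+d*((z-o[2])/d[:,2])[:,None]
def proj(X,c):
    p=np.array(c["R"])@np.atleast_2d(X).T+np.array(c["t"])[:,None];p=c["intrinsics"]@p;return (p[:2]/p[2]).T
def rect(region,z,c):
    """min-area rectangle of a region mapped on plane z: centre, sizes, long-axis angle (rad)"""
    n=cv2.findContours(region.astype(np.uint8),cv2.RETR_EXTERNAL,cv2.CHAIN_APPROX_NONE)[0]
    k=max(n,key=cv2.contourArea)[:,0,:]
    w=ray(k,z,c)[:,:2];(cx,cy),(a,b),th=cv2.minAreaRect((w*1000).astype(np.float32))
    if b>a:a,b,th=b,a,th+90
    return np.round([cx/1000,cy/1000,a/1000,b/1000],4).tolist(),round(float(np.radians((th+90)%180-90)),3)
def look(name,q,z,thr=.3):
    c=calibration(name)
    for r in outline_of(q,name)[:3]:
        if r["confidence"]>thr: print(name,q,round(r["confidence"],2),[int(x) for x in r["box"]],rect(r["region"],z,c),flush=True)
def plan(target,yaw):
    """tool-frame shift (cm) and turn about tool z to bring TCP to target pointing down with jaw axis (y) at world angle yaw (mod pi)"""
    o=telemetry.get_obs();R=Ro.from_rotvec(o["tool_rot"])
    best=None
    for k in(0,1):
        y=yaw+k*np.pi;Y=[np.cos(y),np.sin(y),0];Z=[0,0,-1];X=np.cross(Y,Z)
        T=Ro.from_matrix(np.c_[X,Y,Z]);rv=(R.inv()*T).as_rotvec()
        if best is None or np.linalg.norm(rv)<np.linalg.norm(best):best=rv
    print("turn",np.round(best,3),"shift cm",np.round(R.inv().apply(np.array(target)-o["ee_pos"])*100,2),"tcp",np.round(o["ee_pos"],4),"t",o["time_s"],"j6",np.round(o["joints"][[0,5]],3))
E
python3 - <<'E'
from h import *
for n in("scene","side"):
    grab_frame(n)
    for q,z in(("washer",.04),("pad_small",.03),("pad_large",.016),("lid",.0125),("spindle",.004),("pad_box",.024),("nest_long",.0125),("nest_short",.0125),("drum_gauge",.01),("centre_punch",.006)): look(n,q,z)
E
```

```text
scene washer 0.74 [286, 210, 302, 219] ([0.494, 0.0253, 0.0456, 0.0373], 0.582)
scene pad_small 0.54 [282, 215, 303, 232] ([0.5166, 0.0332, 0.0466, 0.0432], -1.09)
scene pad_large 0.74 [320, 187, 347, 218] ([0.3743, 0.0737, 0.107, 0.0568], 0.824)
scene pad_large 0.6 [274, 179, 300, 202] ([0.3902, -0.0572, 0.103, 0.0543], 0.187)
scene pad_large 0.46 [278, 214, 308, 237] ([0.499, 0.0262, 0.0988, 0.0523], 0.109)
scene lid 0.58 [312, 226, 405, 310] ([0.5301, 0.227, 0.2213, 0.146], 0.152)
scene spindle 0.63 [242, 248, 268, 280] ([0.6503, 0.0279, 0.0947, 0.0704], 0.176)
scene pad_box 0.7 [314, 227, 400, 314] ([0.5407, 0.2309, 0.215, 0.1434], 0.161)
scene nest_long 0.58 [197, 180, 238, 204] ([0.4937, -0.2223, 0.1093, 0.0778], 1.418)
scene nest_short 0.92 [180, 188, 214, 220] ([0.5723, -0.2285, 0.0945, 0.0666], 1.411)
scene drum_gauge 0.67 [240, 247, 272, 281] ([0.6627, 0.0238, 0.0972, 0.0736], 1.243)
scene centre_punch 0.46 [157, 164, 184, 181] ([0.4977, -0.4053, 0.1182, 0.0188], 0.037)
side pad_small 0.5 [240, 203, 269, 218] ([0.4833, 0.0011, 0.0689, 0.0483], -0.15)
side pad_small 0.36 [29
[... 187 characters left out ...]
([0.3758, -0.0782, 0.0938, 0.0621], 0.177)
side pad_large 0.57 [185, 201, 222, 228] ([0.3606, 0.0507, 0.1053, 0.061], 0.798)
side lid 0.89 [206, 150, 289, 197] ([0.5212, 0.2101, 0.2143, 0.1522], 0.16)
side spindle 0.79 [302, 183, 330, 209] ([0.6741, 0.0565, 0.1355, 0.0686], 1.227)
side pad_box 0.93 [255, 247, 348, 299] ([0.5282, -0.2363, 0.1994, 0.1514], -0.169)
side nest_long 0.92 [265, 254, 298, 290] ([0.4913, -0.2138, 0.1076, 0.071], 1.41)
side nest_short 0.94 [301, 256, 335, 290] ([0.5699, -0.2331, 0.0972, 0.0657], 1.41)
side drum_gauge 0.61 [205, 132, 255, 149] ([0.5204, 0.4165, 0.1574, 0.0651], 0.022)
side centre_punch 0.57 [289, 332, 340, 350] ([0.4981, -0.4082, 0.1115, 0.017], 0.074)
```

```bash
python3 - <<'E'
from h import *
c=calibration("wrist");o=telemetry.get_obs();R=Ro.from_rotvec(o["tool_rot"])
cp=-np.array(c["R"]).T@np.array(c["t"])
print("cam in tool",R.inv().apply(cp-o["ee_pos"]),"axis in tool",R.inv().apply(np.array(c["R"])[2]),"img x in tool",R.inv().apply(np.array(c["R"])[0]))
print("toolY world",R.apply([0,1,0]))
plan([.49,.015,.40],1.4)
E
```

```text
cam in tool [0.07888673 0.00034427 0.02070834] axis in tool [-2.85964266e-01  5.03834948e-05  9.58240281e-01] img x in tool [-5.94749467e-04  9.99999797e-01 -2.30068161e-04]
toolY world [ 3.08708018e-01 -9.51156841e-01 -1.55454376e-04]
turn [-0.     0.     0.485] shift cm [ 47.07 -46.3    0.47] tcp [ 0.1852 -0.5707  0.4046] t 1.2 j6 [-1.372 -0.115]
```

Call:
step_arm(
  motion=[
    [0,0,0.05,4,-3.4,-0.5,0],
    [0,0,0.1,8,-6.8,-1,0],
    [0,0,0.15,12,-10.2,-1.5,0],
    [0,0,0.2,16,-13.6,-2,0],
    [0,0,0.25,20,-17,-2.5,0],
    [0,0,0.3,24,-20.4,-3,0],
    [0,0,0.35,28,-23.8,-3.5,0],
    [0,0,0.4,32,-27.2,-4,0],
    [0,0,0.45,36,-30.6,-4.5,0],
    [0,0,0.485,40,-34,-4.5,0],
  ],
)

```text
time_s: 2.2
ee_pos: [0.4473, -0.145, 0.4497]
tool_rot: [3.129, -0.272, 0.003]
force: [1.0, -1.1, 1.1]
finger_gap: 0.088
```

```bash
python3 - <<'E'
from h import *
plan([.50,-.08,.45],1.4)
c=calibration("wrist");a=grab_frame("wrist");cv2.imwrite("pics/w1.png",cv2.resize(a,(800,600)))
for q,z in(("washer",.04),("pad_small",.03),("pad_large",.016),("lid",.0125),("spindle",.008),("pad_box",.024),("nest_long",.0125),("nest_short",.0125)): look("wrist",q,z)
E
```

```text
turn [ 0.    -0.002 -0.002] shift cm [ 4.07 -7.31 -0.03] tcp [ 0.4473 -0.145   0.4497] t 2.2 j6 [-0.46   1.284]
wrist washer 0.64 [106, 153, 144, 187] ([0.4906, 0.0268, 0.0406, 0.0387], -1.506)
wrist pad_small 0.69 [102, 136, 157, 201] ([0.4871, 0.0185, 0.0694, 0.0438], 0.195)
wrist pad_large 0.96 [92, 234, 159, 292] ([0.3694, 0.0676, 0.076, 0.0575], 0.789)
wrist pad_large 0.69 [196, 201, 256, 272] ([0.3817, -0.0681, 0.0922, 0.0526], 0.204)
wrist pad_large 0.57 [103, 120, 170, 204] ([0.4853, 0.0147, 0.0934, 0.0542], 0.137)
wrist lid 0.95 [0, 112, 60, 248] ([0.4781, 0.1462, 0.1674, 0.0758], -0.387)
wrist spindle 0.73 [46, 0, 116, 42] ([0.6431, 0.0294, 0.0731, 0.0392], 1.401)
wrist pad_box 0.59 [273, 3, 400, 182] ([0.5219, -0.2246, 0.1851, 0.1281], -0.16)
wrist nest_long 0.87 [281, 92, 386, 160] ([0.4879, -0.2187, 0.1175, 0.0716], 1.419)
```

View pics/w1.png

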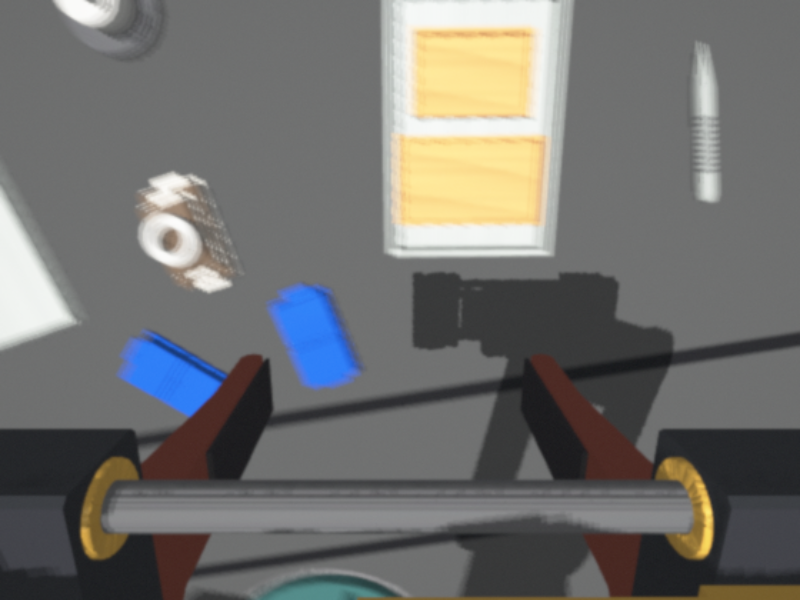

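Call:
step_arm(
  motion=[
    [0,0,-0.1,1.0,-4,2.4,0],
    [0,0,-0.2,2.0,-8,4.8,0],
    [0,0,-0.3,3,-12,7.2,0],
    [0,0,-0.34,4,-15,9.6,0],
    [0,0,-0.34,5.2,-18.7,12,0],
    [0,0,-0.34,5.2,-18.7,12,0],
    [0,0,-0.34,5.2,-18.7,12,0],
    [0,0,-0.34,5.2,-18.7,12,0],
    [0,0,-0.34,5.2,-18.7,12,0],
    [0,0,-0.34,5.2,-18.7,12,0],
  ],
)

```text
time_s: 3.65
ee_pos: [0.5296, 0.0275, 0.3297]
tool_rot: [3.13, 0.262, 0.002]
force: [0.1, 0.9, 0.2]
finger_gap: 0.088
```

```bash
python3 - <<'E'
from h import *
c=calibration("wrist");a=grab_frame("wrist");cv2.imwrite("pics/w2.png",cv2.resize(a,(800,600)))
for q,z in(("washer",.04),("pad_small",.03),("pad_large",.016),("spindle",.008)): look("wrist",q,z)
plan([.49,.02,.26],1.74)
# tip/grasp projection check
o=telemetry.get_obs()
E
```

```text
wrist washer 0.63 [253, 236, 301, 279] ([0.4886, 0.0212, 0.0401, 0.0387], 0.167)
wrist washer 0.42 [436, 117, 559, 321] ([0.5428, -0.1697, 0.1782, 0.0745], -0.162)
wrist pad_small 0.84 [255, 213, 300, 289] ([0.4914, 0.0203, 0.0678, 0.0401], 0.187)
wrist pad_large 0.72 [318, 310, 370, 397] ([0.4214, -0.0551, 0.05, 0.0262], -1.404)
wrist pad_large 0.72 [169, 305, 246, 394] ([0.401, 0.0821, 0.0575, 0.0294], -1.404)
wrist pad_large 0.7 [250, 193, 308, 291] ([0.4998, 0.0207, 0.0743, 0.0482], 0.149)
wrist spindle 0.95 [255, 0, 348, 87] ([0.6556, 0.0296, 0.07, 0.0594], -1.403)
turn [ 0.    -0.    -0.001] shift cm [-4.04  0.16  6.91] tcp [0.5296 0.0283 0.3291] t 3.9 j6 [-0.077  1.325]
```

View pics/w2.png

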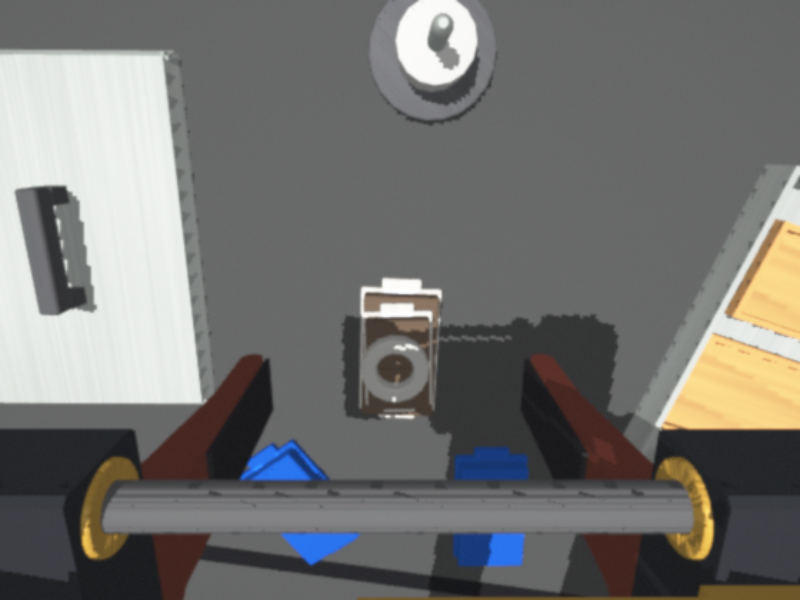

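Call:
step_arm(
  motion=[
    [0,0,0,-1,0.0,1.4,0],
    [0,0,0,-2,0,2.8,0],
    [0,0,0,-3,0,4.2,0],
    [0,0,0,-4.2,0,5.8,0],
    [0,0,0,-4.2,0,7,0],
    [0,0,0,-4.2,0,7,0],
    [0,0,0,-4.2,0,7,0],
    [0,0,0,-4.2,0,7,0],
    [0,0,0,-4.2,0,7,0],
    [0,0,0,-4.2,0,7,0],
  ],
)

```text
time_s: 4.9
ee_pos: [0.4887, 0.0215, 0.2593]
tool_rot: [3.13, 0.265, 0.002]
force: [-0.3, 0.2, -0.8]
finger_gap: 0.0876
```

```bash
python3 - <<'E'
from h import *
c=calibration("wrist");a=grab_frame("wrist");cv2.imwrite("pics/w3.png",cv2.resize(a,(800,600)))
for q,z in(("washer",.04),("pad_small",.03),("pad_large",.005),("spindle",.008)): look("wrist",q,z)
plan([.4886,.0212,.2145],1.74)
E
```

```text
wrist washer 0.55 [247, 214, 312, 272] ([0.4878, 0.0214, 0.0397, 0.039], 0.503)
wrist pad_small 0.81 [248, 180, 313, 287] ([0.506, 0.0227, 0.0399, 0.0344], -1.403)
wrist pad_large 0.96 [154, 309, 251, 420] ([0.3472, 0.0554, 0.0599, 0.0591], 0.809)
wrist pad_large 0.67 [330, 316, 393, 419] ([0.3549, -0.0702, 0.0524, 0.0452], -1.374)
wrist pad_large 0.64 [246, 160, 317, 291] ([0.4921, 0.0188, 0.0821, 0.0494], 0.143)
turn [-0. -0. -0.] shift cm [0.03 0.04 4.45] tcp [0.4883 0.0215 0.259 ] t 5.15 j6 [-0.097  1.304]
```

View pics/w3.png

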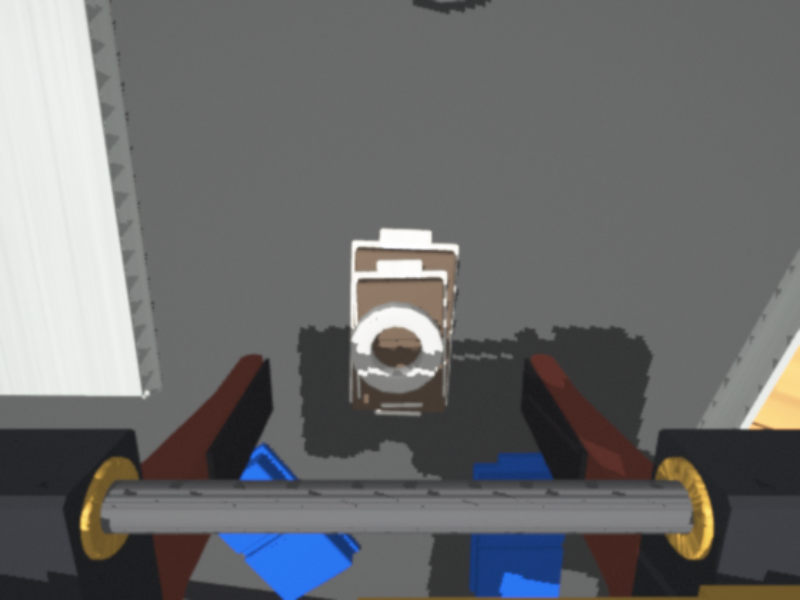

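Call:
step_arm(
  motion=[
    [0,0,0,0,0,1.5,0],
    [0,0,0,0,0,3,0],
    [0,0,0,0,0,4.4,0],
    [0,0,0,0,0,4.4,60],
    [0,0,0,0,0,4.4,255],
    [0,0,0,0,0,4.4,255],
    [0,0,0,0,0,4.4,255],
    [0,0,0,0,0,4.4,255],
    [0,0,0,0,0,4.4,255],
    [0,0,0,0,0,4.4,255],
  ],
  squeeze=20,
)

```text
time_s: 6.15
ee_pos: [0.4883, 0.0215, 0.2151]
tool_rot: [-3.13, -0.265, -0.001]
force: [-0.1, -0.0, 2.6]
finger_gap: 0.0393
```

Call:
step_arm(
  motion=[
    [0,0,0,0,0,-2,255],
    [0,0,0,0,0,-5,255],
    [0,0,0,2,0,-7.5,255],
    [0,0,0,5,0,-7.5,255],
    [0,0,0,8,0,-7.5,255],
    [0,0,0,10,0,-7.5,255],
    [0,0,0,10,0,-7.5,255],
    [0,0,0,10,0,-7.5,255],
    [0,0,0,10,0,-7.5,255],
    [0,0,0,10,0,-7.5,255],
  ],
)

```text
time_s: 7.15
ee_pos: [0.5856, 0.0382, 0.2896]
tool_rot: [-3.13, -0.265, 0.002]
force: [-0.3, -0.7, -0.5]
finger_gap: 0.0395
```

```bash
python3 - <<'E'
from h import *
c=calibration("wrist");a=grab_frame("wrist");cv2.imwrite("pics/w4.png",cv2.resize(a,(800,600)))
for q,z in(("washer",.04),("spindle",.008)): look("wrist",q,z)
plan([.661,.0305,.2945],1.74)
E
```

```text
wrist washer 0.77 [237, 238, 317, 315] ([0.548, 0.0314, 0.0613, 0.0564], 0.136)
wrist spindle 0.85 [259, 62, 357, 164] ([0.6615, 0.0299, 0.0688, 0.0682], -1.403)
wrist spindle 0.54 [251, 269, 311, 333] ([0.5274, 0.028, 0.0317, 0.0172], -1.403)
turn [-0.     0.    -0.001] shift cm [ 7.24  2.02 -0.46] tcp [0.5862 0.0382 0.2899] t 7.3 j6 [-0.052  1.35 ]
```

View pics/w4.png

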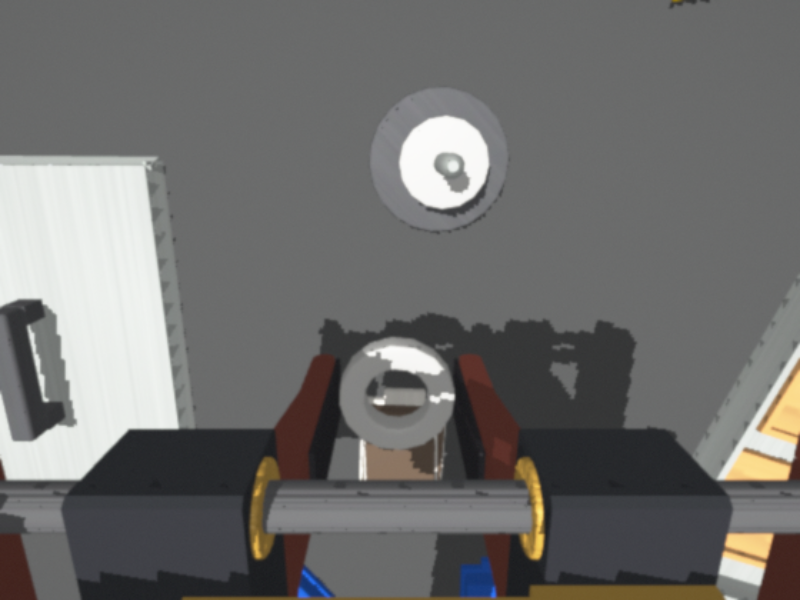

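```bash
python3 - <<'E'
from h import *
c=calibration("wrist")
print("washer held",ray([[277.9,275]],.1145,c),"tip",ray([[317.3,115.5]],.075,c),"stack top",ray([[311,114]],.038,c),"foot",ray([[307.5,112]],.008,c))
plan([.6615,.0302,.2945],1.74)
E
```

```text
washer held [[0.58677058 0.03781789 0.1145    ]] tip [[0.66202551 0.02948581 0.075     ]] stack top [[0.66186147 0.02943252 0.038     ]] foot [[0.6624979  0.02931932 0.008     ]]
turn [-0.     0.    -0.001] shift cm [ 7.29  2.06 -0.46] tcp [0.5862 0.0382 0.2899] t 7.3 j6 [-0.052  1.35 ]
```

Call:
step_arm(
  motion=[
    [0,0,0,3,1,0,255],
    [0,0,0,6,2.1,0,255],
    [0,0,0,7.3,2.1,0,255],
    [0,0,0,7.3,2.1,0,255],
    [0,0,0,7.3,2.1,2,255],
    [0,0,0,7.3,2.1,4,255],
    [0,0,0,7.3,2.1,5.5,255],
    [0,0,0,7.3,2.1,6.4,255],
    [0,0,0,7.3,2.1,6.4,255],
    [0,0,0,7.3,2.1,6.4,255],
  ],
)

```text
time_s: 8.3
ee_pos: [0.6623, 0.0299, 0.2262]
tool_rot: [-3.13, -0.265, -0.0]
force: [0.9, -0.1, -1.1]
finger_gap: 0.0394
```

Call:
step_arm(
  motion=[
    [0,0,0,0,0,0.25,255],
    [0,0,0,0,0,0.25,255],
    [0,0,0,0,0,0.25,0],
    [0,0,0,0,0,0.25,0],
    [0,0,0,0,0,0.25,0],
    [0,0,0,0,0,-2,0],
    [0,0,0,0,0,-6,0],
    [0,0,0,-4,0,-9,0],
    [0,0,0,-8,0,-9,0],
    [0,0,0,-12,0,-9,0],
  ],
)

```text
time_s: 9.3
ee_pos: [0.5433, 0.0096, 0.3173]
tool_rot: [3.13, 0.265, 0.005]
force: [-0.3, -0.4, -0.9]
finger_gap: 0.0876
```

```bash
python3 - <<'E'
from h import *
c=calibration("wrist");a=grab_frame("wrist");cv2.imwrite("pics/w5.png",cv2.resize(a,(800,600)))
for q,z in(("washer",.048),("spindle",.008),("pad_small",.014+.016),("pad_large",.005)): look("wrist",q,z)
plan([.4889,.0203,.26],1.74)
E
```

```text
wrist washer 0.74 [246, 11, 308, 76] ([0.6484, 0.0292, 0.0389, 0.0388], 0.456)
wrist spindle 0.98 [231, 0, 324, 99] ([0.6515, 0.0295, 0.0681, 0.0666], -1.403)
wrist spindle 0.53 [248, 10, 308, 74] ([0.6574, 0.0306, 0.0445, 0.0441], -0.312)
wrist pad_small 0.82 [228, 230, 278, 309] ([0.489, 0.0193, 0.0682, 0.041], 0.168)
wrist pad_small 0.52 [489, 170, 560, 258] ([0.5709, -0.1956, 0.0642, 0.0586], 1.416)
wrist pad_large 0.98 [230, 209, 284, 307] ([0.5069, 0.0084, 0.0797, 0.0442], 0.863)
wrist pad_large 0.86 [157, 325, 236, 415] ([0.3491, 0.0562, 0.0606, 0.0586], 0.798)
wrist pad_large 0.74 [298, 329, 348, 415] ([0.3533, -0.0697, 0.0514, 0.0514], -1.434)
turn [ 0.    -0.002 -0.001] shift cm [-5.35 -1.99  5.63] tcp [0.5448 0.0096 0.3165] t 9.55 j6 [-0.109  1.293]
```

View pics/w5.png

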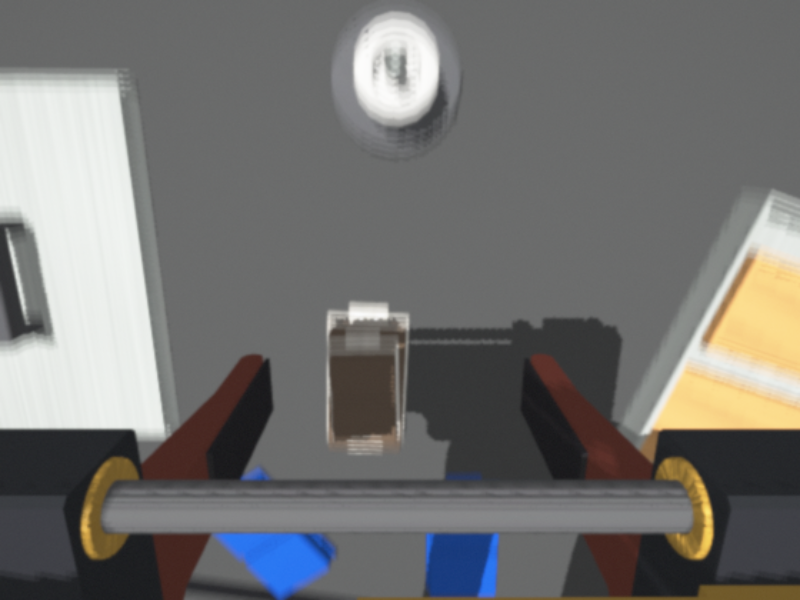

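Call:
step_arm(
  motion=[
    [0,0,0,-3,-1,2,0],
    [0,0,0,-5.4,-1.9,4,0],
    [0,0,0,-5.4,-1.9,6.5,0],
    [0,0,0,-5.4,-1.9,9,0],
    [0,0,0,-5.4,-1.9,11.2,0],
    [0,0,0,-5.4,-1.9,11.2,0],
    [0,0,0,-5.4,-1.9,11.2,255],
    [0,0,0,-5.4,-1.9,11.2,255],
    [0,0,0,-5.4,-1.9,11.2,255],
    [0,0,0,-5.4,-1.9,11.2,255],
  ],
  squeeze=40,
)

```text
time_s: 10.55
ee_pos: [0.4881, 0.0194, 0.2047]
tool_rot: [3.13, 0.265, 0.003]
force: [0.6, -0.7, 0.5]
finger_gap: 0.0594
```

Call:
step_arm(
  motion=[
    [0,0,0,0,0,0,255],
    [0,0,0,0,0,0,255],
    [0,0,0,0,0,0,255],
    [0,0,0,0,0,0,255],
    [0,0,0,0,0,-0.5,255],
    [0,0,0,0,0,-1,255],
    [0,0,0,0,0,-2,255],
    [0,0,0,0,0,-4,255],
    [0,0,0,0,0,-7,255],
    [0,0,0,0,0,-9,255],
  ],
)

```text
time_s: 11.55
ee_pos: [0.4877, 0.0194, 0.296]
tool_rot: [3.13, 0.265, 0.002]
force: [0.8, -0.2, -1.4]
finger_gap: 0.0375
```

```bash
python3 - <<'E'
from h import *
plan([.48,-.16,.33],1.4)
a=grab_frame("wrist");a=grab_frame("wrist");a=grab_frame("wrist");cv2.imwrite("pics/w6.png",cv2.resize(a,(800,600)))
E
```

```text
turn [ 0.    -0.001  0.34 ] shift cm [-3.77 17.56 -3.4 ] tcp [0.4877 0.0194 0.296 ] t 11.55 j6 [-0.102  1.3  ]
```

View pics/w6.png

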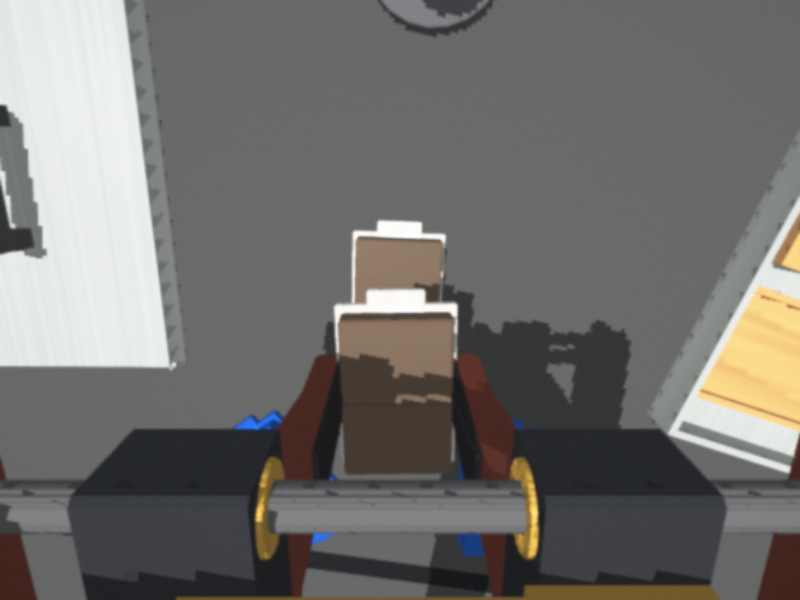

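Call:
step_arm(
  motion=[
    [0,0,0.07,-1,3,-2,255],
    [0,0,0.14,-3,7,-4,255],
    [0,0,0.21,-4,11,-6.4,255],
    [0,0,0.28,-5,15,-6.4,255],
    [0,0,0.34,-6.9,18,-6.4,255],
    [0,0,0.34,-6.9,18,-6.4,255],
    [0,0,0.34,-6.9,18,-6.4,255],
    [0,0,0.34,-6.9,18,-6.4,255],
    [0,0,0.34,-6.9,18,-6.4,255],
    [0,0,0.34,-6.9,18,-6.4,255],
  ],
)

```text
time_s: 12.7
ee_pos: [0.45, -0.1687, 0.3576]
tool_rot: [-3.13, 0.266, 0.001]
force: [-0.6, -0.2, -0.9]
finger_gap: 0.0374
```

```bash
python3 - <<'E'
from h import *
c=calibration("wrist");a=grab_frame("wrist");cv2.imwrite("pics/w7.png",cv2.resize(a,(800,600)))
for q,z in(("pad_box",.024),("nest_long",.0135),("nest_short",.0135),("pad_small",telemetry.get_obs()["ee_pos"][2]-.1747)): look("wrist",q,z)
plan([.57,-.23,.3],-.16)
E
```

```text
wrist pad_box 0.81 [243, 1, 407, 208] ([0.5157, -0.2207, 0.1681, 0.1284], -0.161)
wrist nest_long 0.75 [257, 99, 391, 180] ([0.4902, -0.2172, 0.1159, 0.0698], 1.401)
wrist nest_short 0.9 [268, 3, 383, 82] ([0.5684, -0.2302, 0.0918, 0.0622], 1.412)
wrist pad_small 0.61 [234, 204, 319, 333] ([0.4533, -0.17, 0.0674, 0.039], -0.164)
wrist pad_small 0.56 [270, 2, 383, 84] ([0.5472, -0.2054, 0.0441, 0.0303], 1.42)
turn [-0.    0.    1.56] shift cm [12.86  3.94  5.79] tcp [ 0.4499 -0.1693  0.3579] t 12.95 j6 [-0.504  1.237]
```

View pics/w7.png

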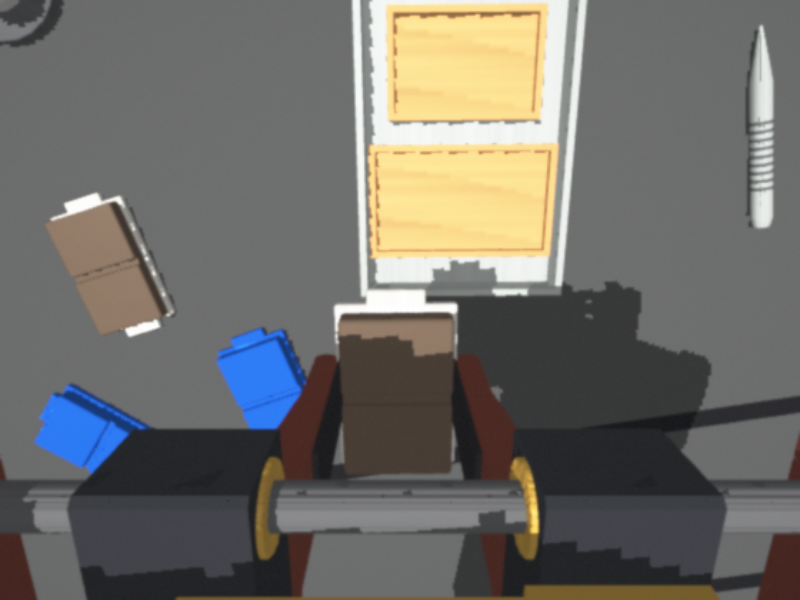

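```bash
python3 - <<'E'
from h import *
c=calibration("wrist");o=telemetry.get_obs();z=o["ee_pos"][2]-.1747;R=Ro.from_rotvec(o["tool_rot"])
for u,zz in(((277.9,219.5),z),((277.9,331),z),((277.9,204.5),z-.01)):
    print(np.round(R.inv().apply(ray([u],zz,c)[0]-o["ee_pos"])*1000,1))
# large pad, plate corners/ear in px(800)
k=.7
print("large lining top", ray(np.array([[48,224],[105,203],[160,313],[103,335]])*k,.016,c)[:,:2].round(4).tolist())
E
```

```text
[ 28.9   0.4 174.7]
[-30.1   0.4 174.7]
[ 33.1   0.5 184.7]
large lining top [[0.5206, 0.0414], [0.527, 0.0016], [0.4518, -0.0105], [0.4433, 0.032]]
```

Call:
step_arm(
  motion=[
    [0,0,-0.14,2,1,0,255],
    [0,0,-0.28,5,2,0,255],
    [0,0,-0.42,8,3,0,255],
    [0,0,-0.56,11,3.9,1,255],
    [0,0,-0.7,12.7,3.9,2,255],
    [0,0,-0.84,12.7,3.9,4,255],
    [0,0,-0.98,12.7,3.9,6,255],
    [0,0,-1.12,12.7,3.9,8,255],
    [0,0,-1.26,12.7,3.9,8.5,255],
    [0,0,-1.4,12.7,3.9,8.5,255],
  ],
)

```text
time_s: 13.95
ee_pos: [0.5678, -0.2294, 0.2712]
tool_rot: [-2.559, -1.817, 0.002]
force: [-1.4, -0.2, -1.0]
finger_gap: 0.0375
```

```bash
python3 - <<'E'
from h import *
plan([.5684,-.2302,.197],-.16)
E
```

```text
turn [-0.003 -0.001 -0.176] shift cm [-0.06  0.11  7.42] tcp [ 0.5678 -0.2294  0.2712] t 13.95 j6 [-0.497 -0.161]
```

Call:
step_arm(
  motion=[
    [0,0,-0.12,0,0.1,0,255],
    [0,0,-0.176,0,0.1,1,255],
    [0,0,-0.176,0,0.1,3,255],
    [0,0,-0.176,0,0.1,5,255],
    [0,0,-0.176,0,0.1,6,255],
    [0,0,-0.176,0,0.1,6.7,255],
    [0,0,-0.176,0,0.1,7.4,255],
    [0,0,-0.176,0,0.1,7.4,255],
    [0,0,-0.176,0,0.1,7.4,255],
    [0,0,-0.176,0,0.1,7.4,255],
  ],
)

```text
time_s: 14.95
ee_pos: [0.5696, -0.2302, 0.1995]
tool_rot: [2.397, 2.029, 0.001]
force: [0.2, 0.7, -0.6]
finger_gap: 0.0378
```

Call:
step_arm(
  motion=[
    [0,0,0,0,0,0.15,255],
    [0,0,0,0,0,0.25,255],
    [0,0,0,0,0,0.25,255],
    [0,0,0,0,0,0.25,110],
    [0,0,0,0,0,0.25,110],
    [0,0,0,0,0,0.25,110],
    [0,0,0,0,0,-2,110],
    [0,0,0,0,0,-6,60],
    [0,0,0,-4,0,-10,0],
    [0,0,0,-8,0,-14,0],
  ],
)

```text
time_s: 15.95
ee_pos: [0.5575, -0.2996, 0.3311]
tool_rot: [-2.396, -2.032, -0.0]
force: [1.1, -0.5, 0.2]
finger_gap: 0.0706
```

```bash
python3 - <<'E'
from h import *
o=telemetry.get_obs();print(o["force"])
for i in range(5):c=calibration("wrist");a=grab_frame("wrist")
cv2.imwrite("pics/w8.png",cv2.resize(a,(800,600)))
for q,z in(("pad_small",.0215),("nest_long",.0135),("nest_short",.0135),("pad_box",.024)): look("wrist",q,z)
plan([.4855,.016,.3],.15+np.pi/2)
E
```

```text
[ 1.12593912 -0.53986387  0.16683334]
wrist pad_small 0.68 [248, 70, 303, 161] ([0.5681, -0.2305, 0.0678, 0.0408], 1.404)
wrist pad_small 0.51 [84, 24, 356, 199] ([0.5279, -0.2214, 0.1978, 0.129], -0.157)
wrist nest_long 0.66 [125, 34, 224, 185] ([0.4893, -0.2142, 0.1148, 0.0712], 1.412)
wrist nest_short 0.73 [233, 52, 314, 167] ([0.5667, -0.2262, 0.0907, 0.0617], 1.412)
wrist pad_box 0.82 [80, 22, 354, 196] ([0.5274, -0.2204, 0.1951, 0.1278], -0.16)
turn [-0.004  0.     1.256] shift cm [ 29.84 -12.23   2.87] tcp [ 0.5572 -0.2984  0.3278] t 16.4 j6 [-0.601 -0.436]
```

View pics/w8.png

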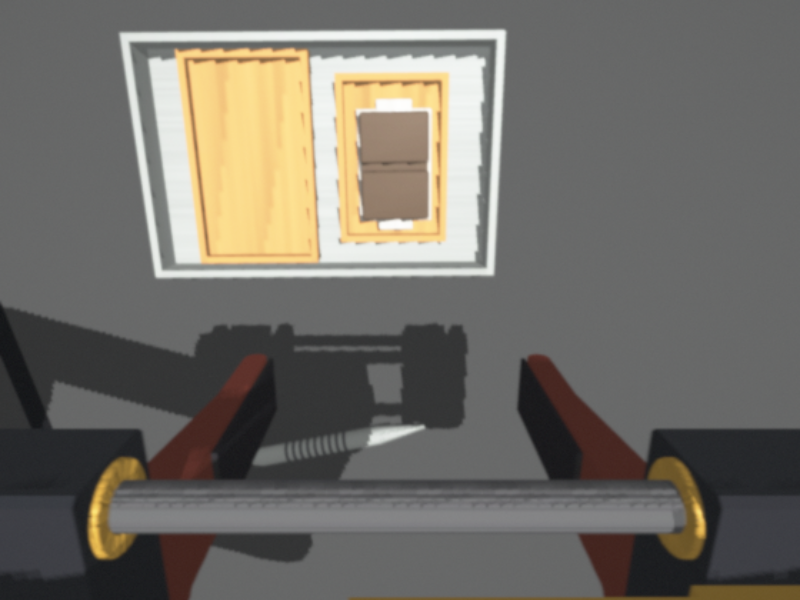

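Call:
step_arm(
  motion=[
    [0,0,0.14,3,-1.2,0,0],
    [0,0,0.28,7,-3,0,0],
    [0,0,0.42,11,-5,0,0],
    [0,0,0.56,15,-7,0.5,0],
    [0,0,0.7,19,-8.5,1,0],
    [0,0,0.84,23,-10,1.5,0],
    [0,0,0.98,27,-11,2,0],
    [0,0,1.12,29.8,-12.2,2.5,0],
    [0,0,1.25,29.8,-12.2,2.9,0],
    [0,0,1.25,29.8,-12.2,2.9,0],
  ],
)

```text
time_s: 17.4
ee_pos: [0.4855, 0.0159, 0.2994]
tool_rot: [-3.131, -0.246, 0.004]
force: [-0.3, -0.3, 0.0]
finger_gap: 0.0881
```

```bash
python3 - <<'E'
from h import *
for i in range(3):c=calibration("wrist");a=grab_frame("wrist")
for q,z in(("pad_large",.008),("spindle",.008),("washer",.048)): look("wrist",q,z)
plan([.4855,.016,.1885],.155+np.pi/2)
E
```

```text
wrist pad_large 0.91 [320, 286, 376, 380] ([0.4037, -0.06, 0.0501, 0.0498], -1.348)
wrist pad_large 0.75 [167, 284, 240, 378] ([0.3854, 0.064, 0.0622, 0.0514], -1.413)
wrist pad_large 0.63 [242, 144, 303, 262] ([0.4869, 0.0181, 0.0947, 0.0496], 0.126)
wrist spindle 0.89 [261, 0, 328, 14] ([0.6297, 0.0235, 0.042, 0.0079], -1.414)
wrist washer 0.54 [486, 192, 559, 292] ([0.5014, -0.1716, 0.0623, 0.0611], 1.415)
turn [ 0. -0.  0.] shift cm [-0.09 -0.24 11.21] tcp [0.4867 0.0137 0.3006] t 17.7 j6 [-0.114  1.302]
```

Call:
step_arm(
  motion=[
    [0,0,0.01,0,-0.3,3,0],
    [0,0,0.01,0,-0.3,6,0],
    [0,0,0.01,0,-0.3,9,0],
    [0,0,0.01,0,-0.3,10.5,0],
    [0,0,0.01,0,-0.3,11,0],
    [0,0,0.01,0,-0.3,11,255],
    [0,0,0.01,0,-0.3,11,255],
    [0,0,0.01,0,-0.3,11,255],
    [0,0,0.01,0,-0.3,11,255],
    [0,0,0.01,0,-0.3,11,255],
  ],
  squeeze=50,
)

```text
time_s: 18.7
ee_pos: [0.4863, 0.0173, 0.1912]
tool_rot: [3.133, 0.227, 0.002]
force: [-0.2, 0.1, 0.8]
finger_gap: 0.0515
```

Call:
step_arm(
  motion=[
    [0,0,0,0,0,0,255],
    [0,0,0,0,0,0,255],
    [0,0,0,0,0,0,255],
    [0,0,0,0,0,-0.5,255],
    [0,0,0,0,0,-1.5,255],
    [0,0,0,0,0,-3.5,255],
    [0,0,0,0,0,-6,255],
    [0,0,0,0,0,-8,255],
    [0,0,0,0,0,-8,255],
    [0,0,0,0,0,-8,255],
  ],
)

```text
time_s: 19.7
ee_pos: [0.4859, 0.0172, 0.2708]
tool_rot: [3.133, 0.227, 0.002]
force: [-0.8, -0.5, -2.0]
finger_gap: 0.0452
```

```bash
python3 - <<'E'
from h import *
for i in range(3):c=calibration("wrist");a=grab_frame("wrist")
cv2.imwrite("pics/w9.png",cv2.resize(a,(800,600)))
plan([.4898,-.2157,.28],-.158)
E
```

```text
turn [-2.000e-03  1.000e-03 -1.268e+00] shift cm [-2.93 23.12 -1.05] tcp [0.4854 0.0173 0.2695] t 19.85 j6 [-0.107  1.319]
```

View pics/w9.png

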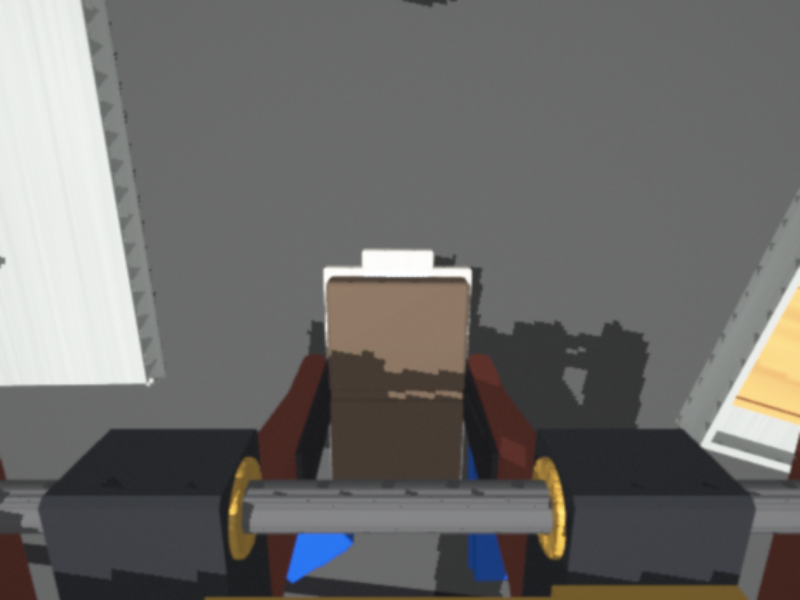

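```bash
python3 - <<'E'
from h import *
c=calibration("wrist");o=telemetry.get_obs();R=Ro.from_rotvec(o["tool_rot"]);z=o["ee_pos"][2]-.1752
for v in(195.5,279):print(np.round(R.inv().apply(ray([(278,v)],z,c)[0]-o["ee_pos"])*1000,1))
E
```

```text
[ 39.9   0.6 175.1]
[ -1.5   0.6 175.2]
```

Call:
step_arm(
  motion=[
    [0,0,-0.14,0,3,-1,255],
    [0,0,-0.28,0,7,-1,255],
    [0,0,-0.42,-1,11,-1,255],
    [0,0,-0.56,-2,15,-1,255],
    [0,0,-0.7,-2.5,19,-1,255],
    [0,0,-0.84,-2.9,22,-1,255],
    [0,0,-0.98,-2.9,23.1,-1,255],
    [0,0,-1.12,-2.9,23.1,-1,255],
    [0,0,-1.265,-2.9,23.1,-1,255],
    [0,0,-1.265,-2.9,23.1,-1,255],
  ],
)

```text
time_s: 20.85
ee_pos: [0.4902, -0.2155, 0.2792]
tool_rot: [-2.39, -2.035, 0.001]
force: [-0.3, -0.2, -2.2]
finger_gap: 0.0457
```

```bash
python3 - <<'E'
from h import *
plan([.4898,-.2160,.200],-.158)
E
```

```text
turn [-0.002 -0.001 -0.002] shift cm [-0.06 -0.01  7.92] tcp [ 0.4902 -0.2155  0.2792] t 20.85 j6 [-0.543 -0.383]
```

Call:
step_arm(
  motion=[
    [0,0,0,0,0,2,255],
    [0,0,0,0,0,4,255],
    [0,0,0,0,0,6,255],
    [0,0,0,0,0,7,255],
    [0,0,0,0,0,7.9,255],
    [0,0,0,0,0,8,255],
    [0,0,0,0,0,8,255],
    [0,0,0,0,0,8,255],
    [0,0,0,0,0,8,255],
    [0,0,0,0,0,8,255],
  ],
)

```text
time_s: 21.85
ee_pos: [0.4909, -0.2157, 0.2011]
tool_rot: [2.392, 2.035, 0.001]
force: [0.4, 0.1, -1.2]
finger_gap: 0.0454
```

Next: lower 2 mm, release with a part opening, rise, and retreat to look.

Call:
step_arm(
  motion=[
    [0,0,0,0,0,0.15,255],
    [0,0,0,0,0,0.2,255],
    [0,0,0,0,0,0.2,255],
    [0,0,0,0,0,0.2,85],
    [0,0,0,0,0,0.2,85],
    [0,0,0,0,0,0.2,85],
    [0,0,0,0,0,-2,85],
    [0,0,0,0,0,-6,60],
    [0,0,0,-4,0,-10,0],
    [0,0,0,-8,0,-13,0],
  ],
)

```text
time_s: 22.85
ee_pos: [0.4787, -0.2892, 0.3285]
tool_rot: [2.39, 2.038, 0.001]
force: [1.7, -0.4, -0.3]
finger_gap: 0.0791
```

```bash
python3 - <<'E'
from h import *
for i in range(4):c=calibration("wrist");a=grab_frame("wrist")
cv2.imwrite("pics/w10.png",cv2.resize(a,(800,600)))
for q,z in(("pad_large",.0235),("nest_long",.0135),("pad_small",.0215),("pad_box",.024)): look("wrist",q,z)
grab_frame("side");look("side","lid",.0125)
plan([.50,.12,.36],-.16)
E
```

```text
wrist pad_large 0.81 [245, 40, 307, 168] ([0.4891, -0.2145, 0.0907, 0.0476], 1.401)
wrist nest_long 0.73 [226, 25, 320, 177] ([0.4864, -0.2118, 0.1152, 0.0714], 1.408)
wrist pad_small 0.64 [243, 38, 307, 166] ([0.4875, -0.2119, 0.0924, 0.0494], 1.403)
wrist pad_small 0.55 [346, 62, 402, 156] ([0.5623, -0.226, 0.0679, 0.0413], 1.417)
wrist pad_box 0.56 [190, 12, 462, 188] ([0.5245, -0.2167, 0.1939, 0.1272], -0.161)
side lid 0.31 [308, 185, 321, 195] ([0.6783, 0.0633, 0.0482, 0.0387], 1.198)
turn [-0.002 -0.001  0.   ] shift cm [40.66 -4.38 -3.39] tcp [ 0.4784 -0.2883  0.3254] t 23.35 j6 [-0.666 -0.506]
```

View pics/w10.png

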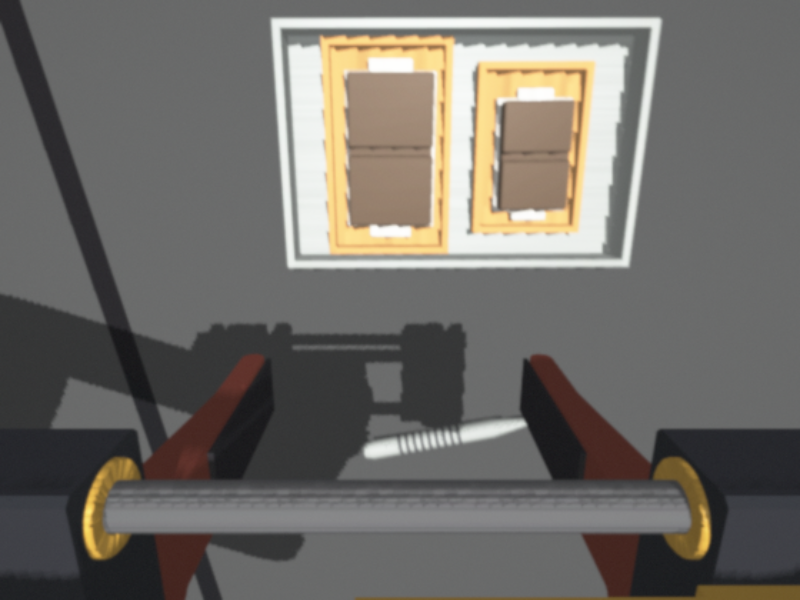

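Call:
step_arm(
  motion=[
    [0,0,0.13,4,-1,-1,0],
    [0,0,0.26,8.5,-2,-2,0],
    [0,0,0.4,13,-3.5,-3,0],
    [0,0,0.53,17.5,-4.5,-4,0],
    [0,0,0.66,22,-6,-5,0],
    [0,0,0.8,27,-7,-6,0],
    [0,0,0.93,32,-8,-7,0],
    [0,0,1.06,37,-9.5,-7,0],
    [0,0,1.2,42,-11,-7,0],
    [0,0,1.255,46.4,-12.3,-7,0],
  ],
)

```text
time_s: 24.35
ee_pos: [0.435, 0.1593, 0.3962]
tool_rot: [3.133, 0.236, -0.0]
force: [1.3, -0.2, -0.2]
finger_gap: 0.088
```

```bash
python3 - <<'E'
from h import *
for i in range(4):c=calibration("wrist");a=grab_frame("wrist")
cv2.imwrite("pics/w11.png",cv2.resize(a,(800,600)))
for q,z in(("lid",.0125),("washer",.048),("spindle",.008)): look("wrist",q,z)
plan([.525,.215,.30],1.726)
E
```

```text
wrist lid 0.9 [150, 0, 301, 192] ([0.5074, 0.2174, 0.1762, 0.1419], 0.16)
wrist spindle 0.43 [434, 0, 475, 7] ([0.627, 0.022, 0.0311, 0.0041], -1.415)
turn [ 0.     0.001 -0.001] shift cm [ 9.72 -4.4   9.6 ] tcp [0.4358 0.1566 0.3961] t 24.7 j6 [0.196 1.612]
```

View pics/w11.png

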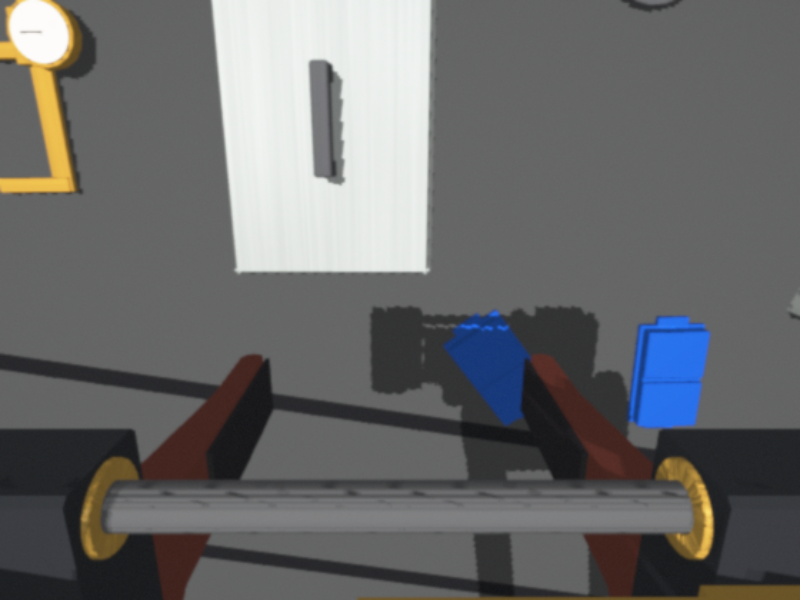

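```bash
python3 - <<'E'
from h import *
c=calibration("wrist")
w=ray(np.array([[309,61],[327,61],[331,177],[314,178]])*.7,.039,c)[:,:2];print("bar",w.round(4).tolist(),w.mean(0).round(4))
d=w[:2].mean(0)-w[2:].mean(0);print("ang",np.arctan2(d[1],d[0]),np.linalg.norm(d))
e=ray(np.array([[238,271],[428,271]])*.7,.002,c)[:,:2];d=e[0]-e[1];print("edge",e.round(4).tolist(),np.arctan2(d[1],d[0])-np.pi/2,np.linalg.norm(d),"centre",e.mean(0)+.1055*np.array([np.cos(.16),np.sin(.16)]))
plan([w.mean(0)[0],w.mean(0)[1],.30],.16+np.pi/2)
E
```

```text
bar [[0.556, 0.2283], [0.5577, 0.2175], [0.4902, 0.2072], [0.4879, 0.2179]] [0.523  0.2177]
ang 0.1520566162942593 0.06861706151359964
edge [[0.4084, 0.2726], [0.4303, 0.1311]] 0.1539146780885583 0.14315575208380377 centre [0.5234962  0.21866177]
turn [ 0.     0.001 -0.005] shift cm [ 9.56 -4.7   9.6 ] tcp [0.4358 0.1566 0.3961] t 24.7 j6 [0.196 1.612]
```

Call:
step_arm(
  motion=[
    [0,0,0,3,-1.5,3,0],
    [0,0,0,6,-3,6,0],
    [0,0,0,9,-4.5,9,0],
    [0,0,0,9.6,-4.8,12,0],
    [0,0,0,9.6,-4.8,15,0],
    [0,0,0,9.6,-4.8,17.5,0],
    [0,0,0,9.6,-4.8,19.5,0],
    [0,0,0,9.6,-4.8,19.6,0],
    [0,0,0,9.6,-4.8,19.6,0],
    [0,0,0,9.6,-4.8,19.6,255],
  ],
  squeeze=60,
)

```text
time_s: 25.7
ee_pos: [0.524, 0.2192, 0.2015]
tool_rot: [-3.132, -0.241, -0.003]
force: [0.2, -0.5, 0.7]
finger_gap: 0.0832
```

Call:
step_arm(
  motion=[
    [0,0,0,0,0,0,255],
    [0,0,0,0,0,0,255],
    [0,0,0,0,0,0,255],
    [0,0,0,0,0,0,255],
    [0,0,0,0,0,0,255],
    [0,0,0,0,0,0,255],
    [0,0,0,0,0,0,255],
    [0,0,0,0,0,0,255],
    [0,0,0,0,0,0,255],
    [0,0,0,0,0,0,255],
  ],
)

```text
time_s: 26.7
ee_pos: [0.5231, 0.2199, 0.2004]
tool_rot: [-3.132, -0.243, 0.0]
force: [-0.4, 0.6, 0.0]
finger_gap: 0.0117
```

Call:
step_arm(
  motion=[
    [0,0,0,0,0,-0.5,255],
    [0,0,0,0,0,-1.5,255],
    [0,0,0,0,0,-3,255],
    [0,0,0,0,0,-5,255],
    [0,0,0,0,0,-7.5,255],
    [0,0,0,0,0,-10,255],
    [0,0,0,0,0,-12,255],
    [0,0,0,0,0,-12,255],
    [0,0,0,0,0,-12,255],
    [0,0,0,0,0,-12,255],
  ],
)

```text
time_s: 27.7
ee_pos: [0.5225, 0.2195, 0.3193]
tool_rot: [3.132, 0.243, -0.003]
force: [0.1, 0.2, -2.2]
finger_gap: 0.0114
```

```bash
python3 - <<'E'
from h import *
o=telemetry.get_obs();print(o["force"],o["torque"],o["finger_gap"])
for i in range(2):a=grab_frame("side")
look("side","lid",.135)
plan([.5285,-.222,.32],-.158+np.pi/2)
E
```

```text
[ 0.10751636  0.23336085 -2.18961716] [ 0.02535743  0.01815088 -0.04443682] 0.011447837165646521
side lid 0.82 [203, 117, 290, 162] ([0.5178, 0.2, 0.2132, 0.1591], 0.145)
turn [0.001 0.002 0.313] shift cm [-6.23 43.72 -0.06] tcp [0.5227 0.2196 0.3192] t 27.85 j6 [0.276 1.692]
```

Call:
step_arm(
  motion=[
    [0,0,0.02,-0.3,1.5,0,255],
    [0,0,0.05,-0.7,4.5,0,255],
    [0,0,0.08,-1.1,8,0,255],
    [0,0,0.11,-1.7,12,0,255],
    [0,0,0.14,-2.3,16,0,255],
    [0,0,0.18,-2.9,20,0,255],
    [0,0,0.21,-3.4,24,0,255],
    [0,0,0.24,-4,28,0,255],
    [0,0,0.27,-4.6,32,0,255],
    [0,0,0.3,-5.1,35.5,0,255],
  ],
)

```text
time_s: 28.85
ee_pos: [0.5266, -0.1416, 0.32]
tool_rot: [3.133, -0.233, -0.001]
force: [0.2, 0.8, -2.2]
finger_gap: 0.0114
```

```bash
python3 - <<'E'
from h import *
plan([.5285,-.222,.32],-.158+np.pi/2)
E
```

```text
turn [0.    0.001 0.01 ] shift cm [1.38 7.92 0.01] tcp [ 0.5266 -0.1416  0.32  ] t 28.85 j6 [-0.389  1.33 ]
```

Call:
step_arm(
  motion=[
    [0,0,0.01,0.5,2.5,0,255],
    [0,0,0.01,1,5,0,255],
    [0,0,0.01,1.3,7,0,255],
    [0,0,0.01,1.4,8,0,255],
    [0,0,0.01,1.4,8,0,255],
    [0,0,0.01,1.4,8,3,255],
    [0,0,0.01,1.4,8,6,255],
    [0,0,0.01,1.4,8,6,255],
    [0,0,0.01,1.4,8,6,255],
    [0,0,0.01,1.4,8,6,255],
  ],
)

```text
time_s: 29.85
ee_pos: [0.5304, -0.2199, 0.2617]
tool_rot: [3.132, -0.243, 0.003]
force: [0.3, -0.4, -2.3]
finger_gap: 0.0119
```

```bash
python3 - <<'E'
from h import *
o=telemetry.get_obs();print(o["force"],o["torque"])
plan([.5285,-.222,.215],-.158+np.pi/2)
c=calibration("wrist");a=grab_frame("wrist");b=grab_frame("side")
z=o["ee_pos"][2]-.2004
# lid corners predicted if held at tcp, and box rim corners predicted, drawn on side picture
cs=calibration("side")
def rc(cx,cy,a,lx,ly,z):
    p=np.array([[lx,ly],[lx,-ly],[-lx,-ly],[-lx,ly]])/2;r=np.array([[np.cos(a),-np.sin(a)],[np.sin(a),np.cos(a)]])
    return np.c_[p@r.T+[cx,cy],np.full(4,z)]
for pic,cc in((a,c),(b,cs)):
    for q,col in((rc(.5285,-.222,-.158,.196,.128,.024),(0,0,255)),(rc(*o["ee_pos"][:2],-.158,.207,.139,z+.0125),(0,255,0))):
        cv2.polylines(pic,[np.round(proj(q,cc)).astype(int)],True,col,1)
out=np.hstack([cv2.resize(a,(400,300)),cv2.resize(b[200:335,210:390],(400,300))])
cv2.imwrite("pics/w12.png",out)
E
```

```text
[ 0.30336439 -0.42105834 -2.31580646] [-0.01472105  0.00258146  0.02235262]
turn [ 0.001 -0.002  0.003] shift cm [-0.16  0.24  4.67] tcp [ 0.5304 -0.2199  0.2617] t 29.85 j6 [-0.513  1.212]
```

View pics/w12.png

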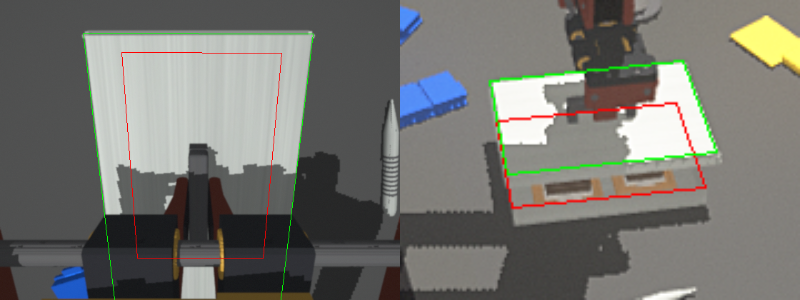

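Call:
step_arm(
  motion=[
    [0,0,0,-0.15,0.2,1,255],
    [0,0,0,-0.15,0.2,2,255],
    [0,0,0,-0.15,0.2,2.8,255],
    [0,0,0,-0.15,0.2,3.5,255],
    [0,0,0,-0.15,0.2,4,255],
    [0,0,0,-0.15,0.2,4.3,255],
    [0,0,0,-0.15,0.2,4.6,255],
    [0,0,0,-0.15,0.2,4.7,255],
    [0,0,0,-0.15,0.2,4.7,255],
    [0,0,0,-0.15,0.2,4.7,255],
  ],
)

```text
time_s: 30.95
ee_pos: [0.528, -0.2217, 0.2143]
tool_rot: [3.132, -0.243, 0.0]
force: [-2.8, 2.1, 6.7]
finger_gap: 0.0115
```

Call:
step_arm(
  motion=[
    [0,0,0,0,0,0.1,255],
    [0,0,0,0,0,0.1,255],
    [0,0,0,0,0,0,0],
    [0,0,0,0,0,0,0],
    [0,0,0,0,0,0,0],
    [0,0,0,0,0,0,0],
    [0,0,0,0,0,0,0],
    [0,0,0,0,0,-3,0],
    [0,0,0,0,0,-7,0],
    [0,0,0,0,0,-11,0],
  ],
)

```text
time_s: 31.95
ee_pos: [0.5276, -0.2216, 0.3239]
tool_rot: [-3.131, 0.244, 0.003]
force: [1.0, 0.1, 0.6]
finger_gap: 0.0719
```

Call:
step_arm(
  motion=[
    [0,0,0,-2,-4,-1,0],
    [0,0,0,-4,-8,-2,0],
    [0,0,0,-6,-12,-3,0],
    [0,0,0,-6,-16,-3,0],
    [0,0,0,-6,-20,-3,0],
    [0,0,0,-6,-22,-3,0],
    [0,0,0,-6,-22,-3,0],
    [0,0,0,-6,-22,-3,0],
    [0,0,0,-6,-22,-3,0],
    [0,0,0,-6,-22,-3,0],
  ],
)

```text
time_s: 32.95
ee_pos: [0.5027, 0.0038, 0.3533]
tool_rot: [3.132, -0.246, -0.0]
force: [0.8, -0.9, -0.0]
finger_gap: 0.0876
```

```bash
python3 - <<'E'
from h import *
o=telemetry.get_obs();print(o["time_s"],o["ee_pos"],o["force"])
def rc(cx,cy,a,lx,ly,z):
    p=np.array([[lx,ly],[lx,-ly],[-lx,-ly],[-lx,ly]])/2;r=np.array([[np.cos(a),-np.sin(a)],[np.sin(a),np.cos(a)]])
    return np.c_[p@r.T+[cx,cy],np.full(4,z)]
t=np.linspace(0,6.283,40);ci=np.c_[.662+.02*np.cos(t),.0297+.02*np.sin(t),np.full(40,.048)]
P=[]
c=calibration("wrist");w=grab_frame("wrist");b=grab_frame("side");cs=calibration("side")
for pic,cc in((w,c),(b,cs)):
    pic=cv2.resize(pic,None,fx=4,fy=4,interpolation=cv2.INTER_CUBIC)
    P.append(pic);q=(proj(rc(.5285,-.222,-.158,.207,.139,.0265),cc)+.5)*4;cv2.polylines(pic,[q.astype(int)],True,(0,255,0),2)
    q=(proj(ci,cc)+.5)*4;cv2.polylines(pic,[q.astype(int)],True,(0,0,255),2)
for q,z in(("lid",.0265),("washer",.048),("spindle",.008)):look("wrist",q,z);look("side",q,z)
s=P[1][620:1260,920:1560]
cv2.imwrite("pics/w13.png",np.hstack([cv2.resize(P[0],(480,360)),cv2.resize(s,(320,360))]))
E
```

```text
32.95 [0.50267543 0.00381944 0.35328301] [ 0.79551527 -0.93790739 -0.03265136]
wrist lid 0.8 [430, 0, 557, 244] ([0.5272, -0.2014, 0.199, 0.1199], -0.148)
side lid 0.78 [250, 243, 351, 300] ([0.5264, -0.2311, 0.2137, 0.1575], -0.147)
wrist washer 0.56 [180, 2, 236, 29] ([0.6487, 0.0306, 0.0392, 0.02], 1.414)
wrist spindle 0.66 [174, 0, 259, 59] ([0.6475, 0.0323, 0.0688, 0.0427], 1.414)
side spindle 0.75 [299, 183, 328, 207] ([0.6605, 0.0201, 0.0683, 0.067], -0.312)
```

View pics/w13.png

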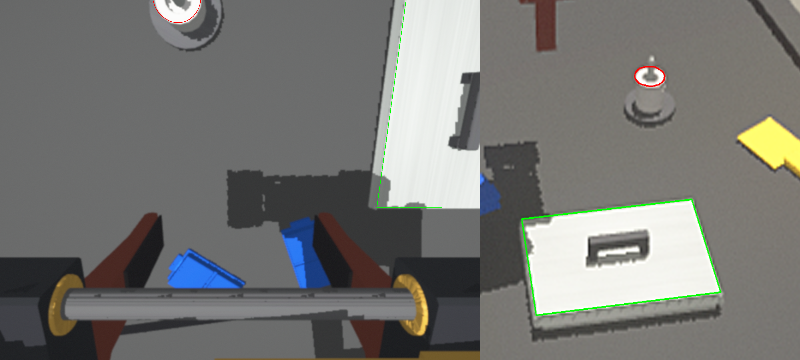

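The lid's plate edges match the predicted seated outline (top at 26.5 mm) in both views. The washer's top matches the predicted circle at 48 mm on the post. I'm handing the job in.

```bash
python3 -c "
from workcell import ticket
print(ticket.close_job())"
```

```text
the job is handed in; nothing more can be done
None
```

The job is handed in, at about 33 s on the robot's clock. No verdict came back. The washer is back on the spindle, the small pad is in the short nest, the large pad is in the long nest, and the lid is on the box.

**Last checks that agreed:**
- **Lid:** its plate matches the predicted seated outline (top at 26.5 mm) in both the wrist and side pictures, and it looks level. When it was pressed home the tool stood at the expected seated height, with an upward push of about 7 N.
- **Washer:** its top matches the predicted circle at 48 mm, centred on the post, in both pictures.
- **Pads:** before the lid went on, both were seen flat, lining up, inside the right nests. The large pad read within 4 mm of its nest centre, the small pad within 5 mm.

**Disagreements and gaps:**
- **Lid position from the networks:** the side camera put the lid about 9 mm and the wrist camera about 20 mm off in y. The side outline also took in the skirt, and in the wrist picture the lid was cut off at the edge. I relied on the overlay of the predicted outline instead.
- **Wrist camera readings:** after the large pad was placed, these shifted by 3–4 mm because the arm was still settling.
- **Bystanders:** the arm was never commanded near the gauge or the punch. I did not measure either again at the end.

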